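Load the vial rack into the spring-catch bay

ROBOT

A 6-joint arm with a two-finger parallel gripper is mounted at the origin on a cart in front of the work surface, level with it; the furniture and walls round the work are solid. World frame = base frame: x ahead of the robot, y to its left, z up, the work surface at z = 0. Lengths are in mm, angles in rad, forces in N, time in s.
With the tool pointing down it reaches from about 350 to 975 mm from the base axis. Payload 7.1 kg.
Tool frame: the origin (TCP) lies on the front face of the gripper's body, between the roots of the fingers; the fingertips stand 80 mm ahead of it and the grasp point (between the pads) lies 61 mm ahead of it (env.tips_ahead is the distance from the TCP to the fingertips, in mm); z points along the fingers, y is the direction in which the jaws open and shut (so a half turn about z gives the same grasp; the last joint's range is limited). The gripper opens to 88 mm and grips with 3 to 60 N. Pads are 20 mm wide; open, the fingers measure 115 mm over their backs; the gripper's body (75 mm by 178 mm) begins 61 mm behind the grasp point.
Start: joints at [-0.019, 0.423, 1.63, -0, 1.089, -0.019], TCP at [624.984, 0.026, 302.675] pointing down, gripper open.
Joint ranges: [-3, 3], [-0.9, 2.11], [0.09, 2.58], [-1.31, 4.45], [0.11, 2.69], [-2.54, 2.54]. Speed limits (rad/s): [2.39, 2.39, 3.01, 3.14, 3.14, 3.14].

INTERFACE

Orientations are given as a unit quaternion [x, y, z, w].
In Python, from station import env, set_gripper, viewer, workorder gives the robot as it stands. Calls block until the motion is done:
- env.reach(position, orientation): joint-space move of the TCP to a pose.
- env.move_l(position, rot=None, rate=150, f_stop=None): straight line of the TCP; rot=None keeps the orientation; rate is the mean speed in mm/s. With f_stop (N) it stops when the force on the tool has changed by that much, and returns True; else False.
- env.move_joints(angles): joint-space move.
- set_gripper(opening): finger opening in mm; the grip force is fixed at half the most; returns when the fingers have stopped.
- env.hold(seconds).
- env.ik(position, orientation): joint angles nearest the present ones, or None.
- env.read_state(): the state.
- viewer.camera(name): name is "scene" or "side" or "wrist"; returns the picture (480x640x3 uint8, blue, green, red); there is no depth.
- viewer.camera_params(name): a dict with "fx", "fy", "cx", "cy" (pixels), "pose" (4x4, takes a point from camera to world coordinates); the wrist camera has in their place "tool_from_camera" (4x4, takes a point from camera to tool coordinates, whose origin is the TCP and whose axes are the flange's). Camera axes: x right, y up, looking along -z (the intrinsics and any distortion apply to the point x, -y, -z); pixel columns grow to the right and rows downward; lengths in mm; the calibration is good to about 2 mm. A picture is of the moment at which its call begins: read the wrist's pose just before it. camera_params takes no time and is no camera call.
A pose or a line that the arm cannot do raises env.IKError and nothing moves.
- workorder.sign_off(): hands the job in, once; it reports no verdict.
The state is a dict: "time_s": time; "qpos": joint angles; "dq": joint speeds; "tau": joint torques, N m; "tool_pos": TCP position; "orientation": TCP orientation; "force": force on the tool from outside, world axes, zero at the start; "wrist_torque": the same for the moment, N m; "width": finger opening in mm.
Only numpy, scipy, OpenCV 4.12 (cv2) and the standard library are available. Lean on these libraries where they do the work, as an engineer would, in place of code of your own. Each camera call takes 0.05 s, during which the arm holds its last target.

TASK

Load the vial rack into the loading bay: first swing the stop arm right back, clear of the channel, then push the rack along the channel, fully home against the end stop, until the spring catch on the near rail clicks in behind it. Keep the vials standing in the rack and do not disturb the other things on the worktop.

Things in the scene. Friction and masses are not known exactly. Their poses are not given: they have to be found in the camera images.
- bay: Fixed loading bay, frame in mm: +x the way in (roughly from the robot's left to its right), +y away from the robot, z up; origin on the channel's centre line, at worktop level. A grey bed, 405 x 130, spans x = -225 to 180, its top at z = 6. Two aluminium rails (x = -35 to 165, inner faces y = +-37.5) form a channel, open above; far rail (+y) up to z = 24, near rail (-y) to z = 16
- bay_mouth (a point): Middle of the channel's mouth, on the bed, at bay x = -35 mm (axes as bay). From here back to x = -80 mm both rails flare out, from 37.5 to about 60 mm off the centre line; they guide an askew rack square
- bay_stop (a point): Middle of the end stop's face, at bay x = 155 mm, on the bed; the stop is 26 mm high. The rack is home with its leading end against it: rack centre at bay x = 99.5 to 103 mm, y = 0 +-1.5 mm
- rack_centre (a point): Centre, half-way up, of the vial rack: loose off-white block with 2 x 3 open wells, 72 x 104 x 32 mm, 0.3 kg, standing on the bed before the mouth, up to 0.15 rad askew and 12 mm aside. Its x is the 72 mm width, y the length, z up; its +y points along the bay's -x, so its -y end leads. Wider than most grips: push its trailing end, 38 mm high over the worktop
- stop_arm (a joint): Dark steel stop arm, angle in rad. Vertical pivot on the far rail at bay (10, 46.5) mm; bar 8 mm thick, 62 mm from pivot to tip centre, z = 26.5 to 36.5 mm. 0 = across the channel, blocking it (goes no further in); 1.57 = laid back along the far rail, tip towards the mouth; limit 1.9; clear of the rack from 1.5. Stays where left (friction 1 N at the tip). Starts at 0 to 0.25, rack outside its sweep
- stop_arm_tip (a point): Centre of the round tip (12 mm across) of the stop arm, 31.5 mm above the worktop
- catch (a joint): Spring catch, angle in rad: a bent steel leaf, z = 18 to 30 mm, pivoting at bay (-15, -47.5) mm on the near rail. 0 = at rest, nose standing 8.5 mm into the channel; about 0.1 while the rack's side holds it out; springs back to 0 once the rack's trailing end has passed. Pushing the rack past takes roughly 5 N
- catch_nose (a point): Tip of the catch's nose, at rest at bay (46, -29) mm, 24 mm above the worktop: ramped on the mouth side, square shoulder (bay x = 47.5 mm) on the end-stop side
- vial_a: Small brown vial with white cap, 23 mm across, 58 mm tall, loose in a well of the rack; its top is about 70 mm above the worktop; origin at the centre of its underside, z its own axis. Vials stand in the rack's leading four wells only; the trailing two wells are empty
- vial_b: Small cream vial with black cap, 23 mm across, 58 mm tall, loose in a well of the rack; its top is about 70 mm above the worktop; origin at the centre of its underside, z its own axis. Vials stand in the rack's leading four wells only; the trailing two wells are empty
- vial_c: Small cream vial with white cap, 23 mm across, 58 mm tall, loose in a well of the rack; its top is about 70 mm above the worktop; origin at the centre of its underside, z its own axis. Vials stand in the rack's leading four wells only; the trailing two wells are empty
- cream_jar: Bystander, to be left alone: low white jar with a lid, 51 x 51 x 40 mm; origin at the centre of its underside
- dropper: Bystander, to be left alone: small brown dropper bottle, 33 x 33 x 86 mm; origin at the centre of its underside
- marker: Bystander, to be left alone: marker pen lying flat, 130 mm long, 13 mm high; origin at the centre of its underside
- amber_small: Bystander, to be left alone: small brown bottle with white cap, 37 x 37 x 75 mm; origin at the centre of its underside
- jar_wide: Bystander, to be left alone: white jar with black lid, 61 x 61 x 78 mm; origin at the centre of its underside
- beaker: Bystander, to be left alone: empty clear beaker, 66 x 66 x 70 mm; origin at the centre of its underside

How it is judged:
By the outcome, as a careful person would: the job done as asked, in the order asked, and still so for the second after the job is handed in, with the robot touching nothing.
It also fails if it takes over 51 s, if anything falls off the work surface, if the arm or the gripper's body presses on something with over 40 N, if the wrist force passes 120 N, or if a joint passes its speed limit or range.

## Working session

There is one attempt and no reset: what is moved stays moved. The work goes in short steps, each a Python script; the robot and the scene stay as the last script left them, time stands still between calls to the robot, and variables do not carry over. Pictures are saved under pics/ and viewed, and the job is handed in when it is done.

```bash
ls; mkdir -p pics
python3 - <<'E'
from station import env, set_gripper, viewer, workorder
import cv2, numpy as np
np.set_printoptions(precision=4,suppress=True)
s=env.read_state(); print(s)
for n in ["scene","side","wrist"]:
    cv2.imwrite(f"pics/{n}0.png",viewer.camera(n)); print(n,viewer.camera_params(n))
E
```

```text
pics
{'time_s': 0.0, 'qpos': array([-0.019 ,  0.4239,  1.6307, -0.    ,  1.0886, -0.019 ]), 'dq': array([-0.0005,  0.0006, -0.0002, -0.0021, -0.0011,  0.0013]), 'tau': array([  0.0013, -54.4622, -27.3671,   0.0643,   0.0227,  -0.0002]), 'tool_pos': array([624.5414,   0.0258, 301.8704]), 'orientation': array([ 0.7071,  0.7071, -0.0006, -0.0006]), 'force': array([-0.2364, -1.1127,  0.2131]), 'wrist_torque': array([ 0.0155, -0.0022, -0.0154]), 'width': 87.35262519082039}
scene {'fx': 531.4427323779787, 'fy': 531.4427323779787, 'cx': 321.27995631532644, 'cy': 231.65930814089444, 'pose': array([[   0.6364,    0.5601,   -0.5304,  -34.1854],
       [  -0.7712,    0.4473,   -0.4529, -517.9746],
       [  -0.0165,    0.6973,    0.7166,  855.0867],
       [   0.    ,    0.    ,    0.    ,    1.    ]])}
side {'fx': 623.4497603246464, 'fy': 623.4497603246464, 'cx': 317.67169023796157, 'cy': 227.07083369702517, 'pose': array([[  -0.9174,    0.1193,   -0.3797,  -26.1257],
       [  -0.3977,   -0.3106,    0.8633, 1315.3889],
       [  -0.0149,    0.943 ,    0.3324,  578.4881],
       [   0.    ,    0.    ,    0.    ,    1.    ]])}
wrist {'fx': 352.3302767686637, 'fy': 352.3302767686637, 'cx': 318.9544221553143, 'cy': 246.52172609701634, 'tool_from_camera': array([[ -0.0004,   0.9538,   0.3003,  82.6558],
       [  1.    ,   0.0005,  -0.0003,   0.8172],
       [ -0.0004,   0.3003,  -0.9538, -81.5884],
       [  0.    ,   0.    ,   0.    ,   1.    ]])}
```

View pics/scene0.png

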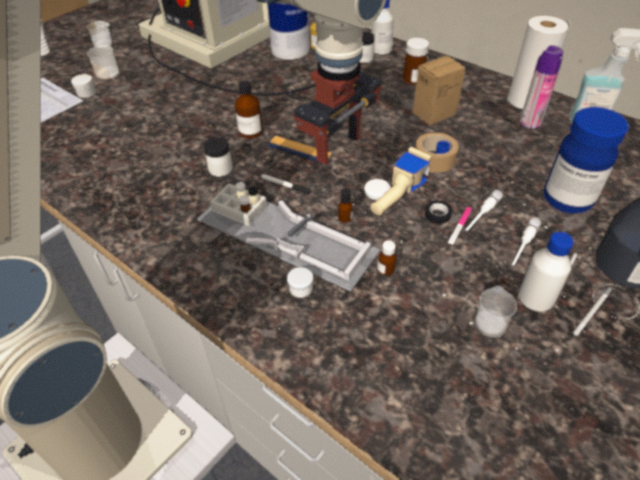

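View pics/side0.png

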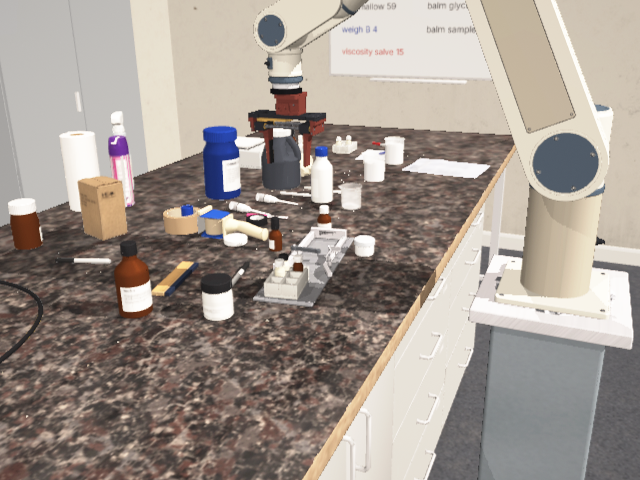

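View pics/wrist0.png

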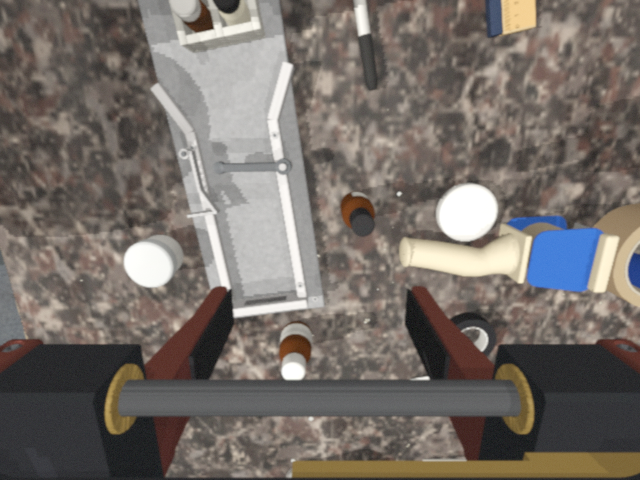

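```bash
cat > h.py <<'E'
import numpy as np, cv2
from scipy.spatial.transform import Rotation as R
from station import env, set_gripper, viewer, workorder
np.set_printoptions(precision=3,suppress=True)
def campose(name,state=None,tp=None):
    p=viewer.camera_params(name)
    if name!="wrist": return p,p["pose"]
    T=np.eye(4);T[:3,:3]=R.from_quat(state[1]).as_matrix();T[:3,3]=state[0]
    return p,T@p["tool_from_camera"]
def ray(name,uv,state=None):
    p,T=campose(name,state)
    d=np.array([(uv[0]-p["cx"])/p["fx"],-(uv[1]-p["cy"])/p["fy"],-1])
    return T[:3,3],T[:3,:3]@d
def atz(name,uv,z,state=None):
    o,d=ray(name,uv,state); return o+d*(z-o[2])/d[2]
def proj(name,X,state=None):
    p,T=campose(name,state); c=(np.asarray(X)-T[:3,3])@T[:3,:3]
    return np.stack([p["cx"]+p["fx"]*c[...,0]/-c[...,2],p["cy"]-p["fy"]*c[...,1]/-c[...,2]],-1)
S0=(np.array([624.5414,0.0258,301.8704]),np.array([.7071068,.7071068,-.0006,-.0006]))
def snap(name,fn):
    s=env.read_state(); im=viewer.camera(name); cv2.imwrite("pics/"+fn,im)
    return im,(s["tool_pos"],s["orientation"]),s
E
python3 - <<'E'
from h import *
print({k:viewer.camera_params("wrist")[k] for k in viewer.camera_params("wrist") if 'from' not in k}.keys())
for n,uv,z in [("mouth far flare",(288,66),24),("near flare",(156,88),16),("pivot",(284,166),36),("tip",(222,167),31.5),("end near",(236,315),6),("end far",(320,305),6),("jar",(153,262),40),("rackL",(184,42),38),("rackR",(258,30),38)]:
    print(n,atz("wrist",uv,z,S0))
a=cv2.imread("pics/wrist0.png")[0:340,110:370]; cv2.imwrite("pics/w0c.png",cv2.resize(a,None,fx=1.75*1.0,fy=1.75,interpolation=cv2.INTER_CUBIC))
a=cv2.imread("pics/scene0.png")[170:310,180:400]; cv2.imwrite("pics/s0c.png",cv2.resize(a,None,fx=3.6,fy=3.6,interpolation=cv2.INTER_CUBIC))
E
```

```text
dict_keys(['fx', 'fy', 'cx', 'cy'])
mouth far flare [596.556 143.836  24.   ]
near flare [468.901 126.243  16.   ]
pivot [591.331  54.717  36.   ]
tip [530.208  53.416  31.5  ]
end near [ 525.662 -122.078    6.   ]
end far [ 626.184 -108.816    6.   ]
jar [452.923 -42.282  40.   ]
rackL [507.753 160.348  38.   ]
rackR [572.587 169.466  38.   ]
```

View pics/w0c.png

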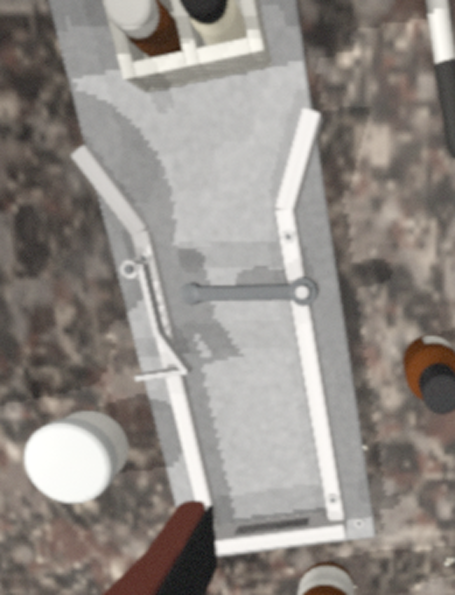

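View pics/s0c.png

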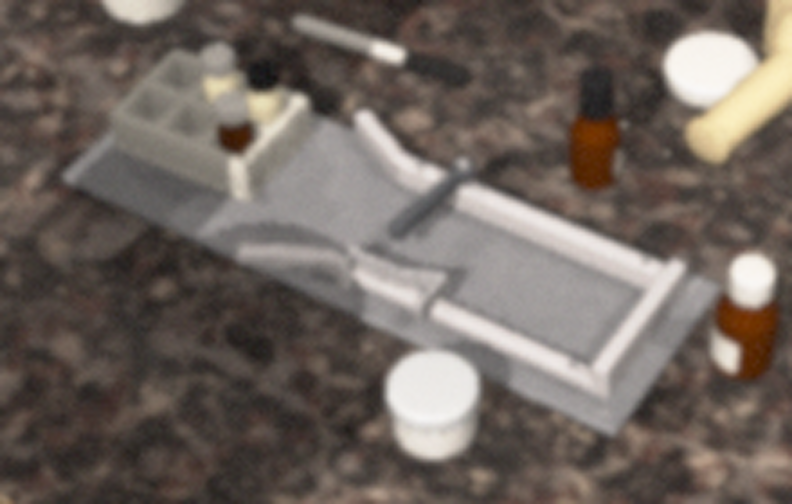

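```bash
cat >> h.py <<'E'
def bayT(p):
    th=p[2]; c,s=np.cos(th),np.sin(th)
    return np.array([[c,-s,0],[s,c,0],[0,0,1.]]),np.array([p[0],p[1],0])
def b2w(p,X): Rm,t=bayT(p); return np.asarray(X)@Rm.T+t
def w2b(p,X): Rm,t=bayT(p); return (np.asarray(X)-t)@Rm
E
python3 - <<'E'
from h import *
from scipy.optimize import least_squares
W=[((-35,37.5,24),(277,208)),((155,37.5,24),(328,516)),((10,46.5,36.5),(303,292)),((-35,-37.5,16),(147,230)),((180,65,6),(373,535)),((-15,-47.5,30),(129,269)),((46,-29,30),(187,371))]
Sc=[((180,-65,6),(614,434)),((180,65,6),(718,289)),((-225,-65,6),(63,178)),((10,46.5,36.5),(463,166)),((46,-29,30),(447,274))]
Wp=np.array([x[1] for x in W])/1.75+[110,0]; Wx=np.array([x[0] for x in W])
Sp=np.array([x[1] for x in Sc])/3.6+[180,170]; Sx=np.array([x[0] for x in Sc])
f=lambda p:np.r_[(proj("wrist",b2w(p,Wx),S0)-Wp).ravel(),(proj("scene",b2w(p,Sx))-Sp).ravel()]
fw=lambda p:f(p)[:14]; fs=lambda p:f(p)[14:]
for g in (f,fw,fs):
    r=least_squares(g,[545,60,-1.45],loss="soft_l1",x_scale=[10,10,.1]); print(r.x); print(g(r.x).reshape(-1,2).T)
E
```

```text
[543.067  57.559  -1.436]
[[-0.885  0.228 -0.039  0.043  1.508  0.342 -0.263 -1.339 -0.317 -1.451
  -0.893 -1.379]
 [ 0.817  3.121  0.04  -0.554  1.748 -0.096  0.253 -0.523 -1.238 -1.497
  -0.235 -0.609]]
[543.042  57.961  -1.436]
[[-0.922  0.175 -0.078 -0.021  1.462  0.268 -0.331]
 [ 0.38   2.804 -0.376 -0.989  1.456 -0.532 -0.138]]
[542.811  54.315  -1.434]
[[ 0.001  0.872 -0.677  0.118 -0.255]
 [ 0.27  -0.591 -0.693  0.446  0.151]]
```

```bash
cat >> h.py <<'E'
P=np.array([543.0,57.5,-1.436])
def quat(p=None,dyaw=0):
    p=P if p is None else p
    a=p[2]+dyaw; c,s=np.cos(a),np.sin(a)
    return R.from_matrix(np.array([[-c,-s,0],[-s,c,0],[0,0,-1.]]).T.T).as_quat()
E
python3 - <<'E'
from h import *
M=R.from_quat(quat()).as_matrix(); print(M)
env.reach([540,150,300],quat())
im,st,s=snap("wrist","w1.png"); print(repr(st),s["time_s"],s["width"])
cv2.imwrite("pics/w1c.png",cv2.resize(im[0:400,150:470],None,fx=1.5,fy=1.5,interpolation=cv2.INTER_CUBIC))
E
```

```text
[[-0.134  0.991  0.   ]
 [ 0.991  0.134  0.   ]
 [ 0.     0.    -1.   ]]
(array([540.622, 149.737, 300.267]), array([0.658, 0.753, 0.   , 0.   ])) 0.875 87.97674727132569
```

View pics/w1.png

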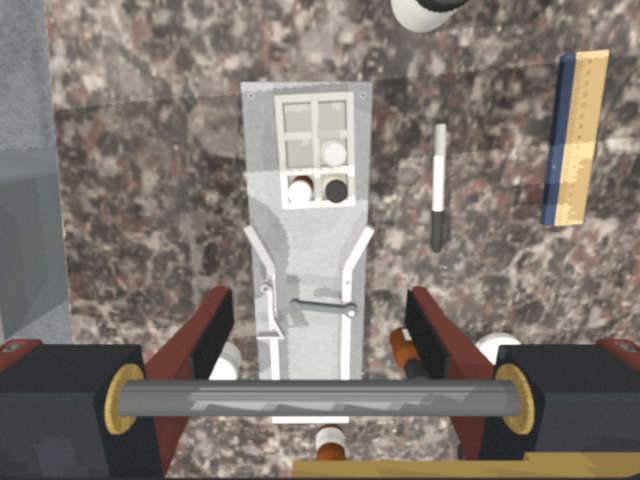

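View pics/w1c.png

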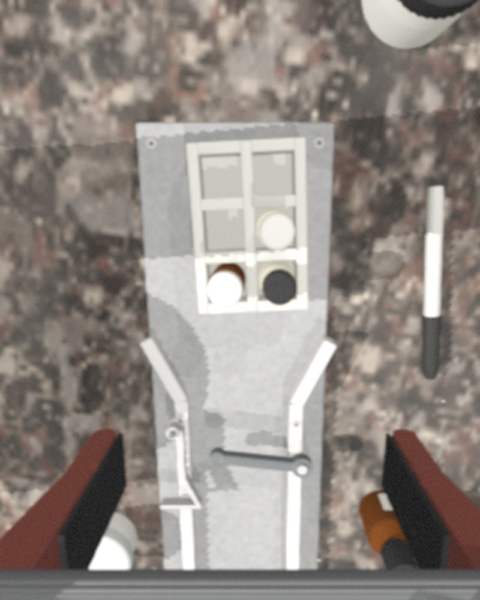

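```bash
cat > fit.py <<'E'
from h import *
from scipy.optimize import least_squares
S1=(np.array([540.622,149.737,300.267]),np.array([.658,.753,0,0])/np.hypot(.658,.753))
W=[((-35,37.5,24),(277,208)),((10,46.5,36.5),(303,292)),((-35,-37.5,16),(147,230)),((180,65,6),(373,535)),((-15,-47.5,30),(129,269)),((46,-29,30),(187,371))]
W1=[((-225,-65,6),(137,123)),((-225,65,6),(333,123)),((-35,37.5,24),(290,406)),((-35,-37.5,16),(187,402)),((10,46.5,36.5),(303,465)),((-15,-47.5,30),(173,432)),((46,-29,30),(200,507))]
Sc=[((180,-65,6),(614,434)),((180,65,6),(718,289)),((-225,-65,6),(63,178)),((10,46.5,36.5),(463,166)),((46,-29,30),(447,274))]
g=lambda L,k,o:(np.array([x[0] for x in L]),np.array([x[1] for x in L])/k+o)
A=[("wrist",S0)+g(W,1.75,[110,0]),("wrist",S1)+g(W1,1.5,[150,0]),("scene",None)+g(Sc,3.6,[180,170])]
f=lambda p,A=A:np.concatenate([(proj(n,b2w(p,X),s)-u).ravel() for n,s,X,u in A])
for B in (A,A[:2],A[1:2]):
    r=least_squares(lambda p:f(p,B),[543,57,-1.436],loss="soft_l1",x_scale=[10,10,.1]); print(r.x,r.cost)
    if B is A[:2] or len(B)==2: print(f(r.x,B).reshape(-1,2).T); p=r.x
c=np.array([(186,142),(305,137),(309,307),(200,313)])/1.5+[150,0]
q=np.array([w2b(p,atz("wrist",u,38,S1)) for u in c]); print("rack",q,q.mean(0))
e=np.linalg.norm(q-np.roll(q,-1,0),axis=1); print(e)
d=q[3]-q[0]+q[2]-q[1]; print("yaw",np.arctan2(d[1],d[0]))
t=w2b(p,atz("wrist",(217/1.5+150,454/1.5),36.5,S1)); print("tip",t,"ang",np.arctan2(10-t[0],46.5-t[1]))
E
python3 fit.py
```

```text
[542.923  57.183  -1.435] 11.976911096803379
[542.894  57.41   -1.435] 8.156375305504865
[[-1.057 -0.167 -0.105  1.544  0.214 -0.332 -0.824  1.935 -0.059  0.516
  -0.499 -0.135  0.644]
 [ 0.806  0.015 -0.487  1.694 -0.021  0.294 -0.789 -1.071 -0.831 -0.651
   2.465  1.157  0.201]]
[542.796  57.047  -1.435] 5.127778668316542
rack [[-209.556  -29.107   38.   ]
 [-212.183   42.289   38.   ]
 [-109.251   47.732   38.   ]
 [-105.398  -24.068   38.   ]] [-159.097    9.212   38.   ]
[ 71.444 103.075  71.903 104.28 ]
yaw 0.05057176704292404
tip [ -1.945 -15.297  36.5  ] ang 0.19093992711923333
```

```bash
sed -i 's/^P=.*/P=np.array([542.9,57.2,-1.435])/' h.py
cat > swing.py <<'E'
from h import *
# arm tip height from two wrist views
S1=(np.array([540.622,149.737,300.267]),np.array([.658,.753,0,0])/np.hypot(.658,.753))
def tri(a,b):
    A=np.zeros((3,3));y=np.zeros(3)
    for o,d in (a,b):
        d=d/np.linalg.norm(d);M=np.eye(3)-np.outer(d,d);A+=M;y+=M@o
    return np.linalg.solve(A,y)
print("tip tri",tri(ray("wrist",(193/1.75+110,293/1.75),S0),ray("wrist",(217/1.5+150,454/1.5),S1)))
print("rack lead L",tri(ray("wrist",(127/1.75+110,77/1.75),S0),ray("wrist",(200/1.5+150,313/1.5),S1)),
 "lead R",tri(ray("wrist",(264/1.75+110,48/1.75),S0),ray("wrist",(309/1.5+150,307/1.5),S1)))
E
python3 swing.py
```

```text
tip tri [527.342  52.558  27.273]
rack lead L [505.219 158.654  36.643] lead R [575.225 171.749  36.895]
```

```bash
cat > swing2.py <<'E'
from h import *
q=quat()
def T(x,y,tz): return b2w(P,[x,y,tz+env.tips_ahead])
print("tips",env.tips_ahead)
env.reach(T(34,3,100),q); set_gripper(0)
print(env.read_state()["width"])
env.move_l(T(34,3,27.5),q,rate=100)
s=env.read_state(); F0=s["force"]; print(w2b(P,s["tool_pos"]),F0,s["time_s"])
for th in np.r_[np.linspace(0.1,1.7,14)]:
    u=np.array([-np.sin(th),-np.cos(th)]);n=np.array([np.cos(th),-np.sin(th)])
    h=10*abs(np.cos(th))+13.5*abs(np.sin(th))
    c=np.array([10,46.5])+44*u+(4+h)*n
    hit=env.move_l(T(c[0],c[1],27.5),q,rate=90,f_stop=25)
    s=env.read_state(); print(round(th,2),w2b(P,s["tool_pos"]),s["force"]-F0,hit,round(s["time_s"],2))
    if hit: break
E
python3 swing2.py
```

```text
tips 80.0
0.20415692060134363
[ 34.054   3.347 107.815] [-0.166  1.158 -0.837] 3.875
0.1 [ 20.089   1.282 108.001] [ 0.546 -1.939  0.012] False 4.17
0.22 [ 16.336  -0.208 107.592] [-0.257 -1.055  0.58 ] False 4.42
0.35 [ 11.761  -1.153 107.454] [ 0.326 -0.871  0.976] False 4.67
0.47 [  6.786  -1.422 107.48 ] [ 0.045 -1.866  0.698] False 4.92
0.59 [  1.56   -1.089 107.465] [ 0.43  -0.708  1.138] False 5.17
0.72 [ -3.794  -0.066 107.487] [ 1.107 -1.041  0.764] False 5.42
0.84 [ -9.223   1.773 107.501] [ 0.319 -1.037  0.897] False 5.67
0.96 [-14.515   4.456 107.49 ] [-0.853 -1.78   0.148] False 5.92
1.08 [-19.584   8.042 107.532] [-0.286 -0.853  1.511] False 6.17
1.21 [-24.267  12.395 107.538] [ 0.474 -1.613  0.662] False 6.42
1.33 [-28.363  17.567 107.55 ] [-0.676 -1.034  1.599] False 6.67
1.45 [-31.74   23.456 107.572] [-0.003 -1.174  0.098] False 6.92
1.58 [-34.252  29.784 107.582] [ 0.039 -1.744 -0.021] False 7.17
1.7 [-36.13   33.956 107.524] [ 0.116 -1.231  0.468] False 7.42
```

Run:
```python
from h import *
q=quat()
def T(x,y,tz): return b2w(P,[x,y,tz+env.tips_ahead])
env.move_l(T(-34,25,28),q,rate=90); env.move_l(T(-34,25,100),q,rate=150)
env.reach([540,150,300],q)
im,st,s=snap("wrist","w2.png"); print(repr(st),s["time_s"])
cv2.imwrite("pics/w2c.png",cv2.resize(im[60:360,220:440],None,fx=2,fy=2,interpolation=cv2.INTER_CUBIC))
```

```text
(array([539.45 , 149.826, 298.757]), array([ 0.657,  0.754, -0.001, -0.   ])) 8.9083
```

View pics/w2c.png

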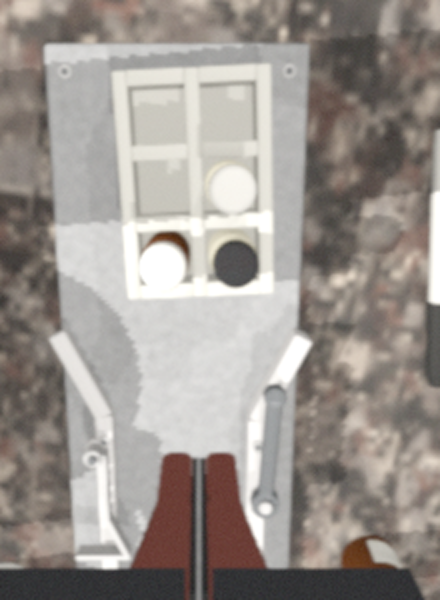

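```bash
cat > grip.py <<'E'
from h import *
q=quat()
S2=(np.array([539.45,149.826,298.757]),np.array([ 0.657,  0.754, -0.001, -0.   ])/np.linalg.norm([.657,.754,.001]))
f=lambda u,z:w2b(P,atz("wrist",np.array(u)/2+[220,60],z,S2))
c=np.array([f(u,38) for u in [(113,70),(271,66),(273,291),(130,297)]]); print(c,c.mean(0))
a=f((265,503),36.5);b=f((275,393),36.5);d=b-a; print("pivot",a,"arm",np.arctan2(-d[0],-d[1]))
E
python3 grip.py
```

```text
[[-209.112  -28.587   38.   ]
 [-210.833   42.207   38.   ]
 [-108.952   46.487   38.   ]
 [-105.871  -23.853   38.   ]] [-158.692    9.064   38.   ]
pivot [ 7.845 46.171 36.5  ] arm 1.6225624553408617
```

```bash
cat > grip2.py <<'E'
from h import *
q=quat()
def T(x,y,tz): return b2w(P,[x,y,tz+env.tips_ahead])
def st(m): 
    s=env.read_state(); print(m,w2b(P,s["tool_pos"]),s["force"],round(s["width"],2),round(s["time_s"],2))
set_gripper(88); env.reach(T(-186,8,80),q); st("above")
hit=env.move_l(T(-186,8,11),q,rate=70,f_stop=8); st(hit)
if not hit:
    set_gripper(60); st("closed")
    hit=env.move_l(T(-160,0,11),q,rate=50,f_stop=25); st(hit)
im,S,s=snap("wrist","w3.png"); print(repr(S))
cv2.imwrite("pics/side3.png",viewer.camera("side"));cv2.imwrite("pics/sc3.png",viewer.camera("scene"))
E
python3 grip2.py
```

```text
above [-185.941    8.584  160.645] [ 0.722  0.409 -0.414] 87.79 11.04
False [-186.101    8.259   91.334] [ 0.16  -0.025  0.049] 88.01 12.18
closed [-186.077    7.939   91.372] [-1.103 -0.084  5.416] 71.66 12.57
False [-158.932    0.159   91.355] [0.897 0.333 6.239] 71.91 13.27
(array([521.541, 214.69 ,  91.355]), array([0.658, 0.753, 0.   , 0.   ]))
```

View pics/w3.png

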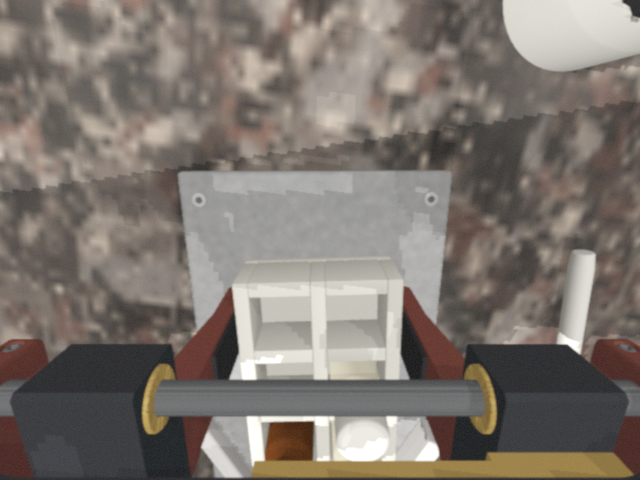

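```bash
cat > grip3.py <<'E'
from h import *
q=quat()
def T(x,y,tz): return b2w(P,[x,y,tz+env.tips_ahead])
def st(m): 
    s=env.read_state(); print(m,w2b(P,s["tool_pos"]),s["force"],round(s["width"],2),round(s["time_s"],2))
hit=env.move_l(T(-130,0,11),q,rate=50,f_stop=20); st(hit)
set_gripper(88); st("open")
env.move_l(T(-130,0,80),q,rate=120); env.reach(T(-190,0,90),q); set_gripper(18); st("behind")
im,S,s=snap("wrist","w4.png"); print(repr(S))
cv2.imwrite("pics/w4c.png",im)
E
python3 grip3.py
```

```text
False [-128.93    -0.104   91.345] [0.927 0.354 7.675] 71.61 14.17
open [-129.833   -0.214   90.793] [ 0.215 -1.314  0.338] 87.93 14.64
behind [-190.036    0.004  170.007] [ 0.33  -0.121 -0.026] 17.59 16.87
(array([517.177, 245.487, 170.007]), array([0.657, 0.753, 0.   , 0.   ]))
```

View pics/w4.png

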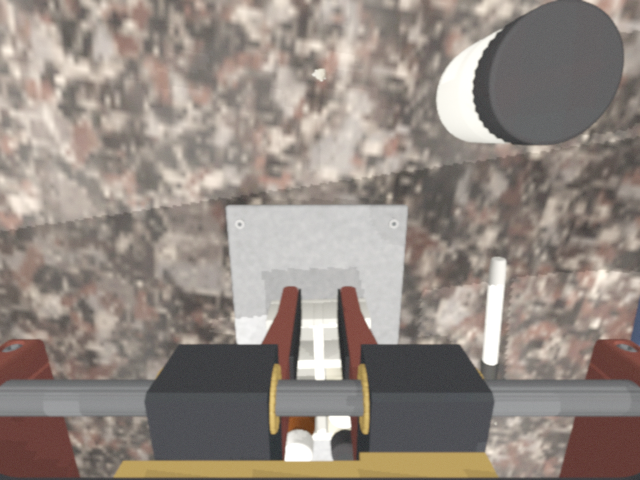

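```bash
cat > push.py <<'E'
from h import *
q=quat()
S4=(np.array([517.177,245.487,170.007]),np.array([.657,.753,0,0])/np.hypot(.657,.753))
print("trail",[w2b(P,atz("wrist",u,38,S4)) for u in [(300,303),(337,303)]])
def T(x,y,tz): return b2w(P,[x,y,tz+env.tips_ahead])
def st(m): 
    s=env.read_state(); print(m,w2b(P,s["tool_pos"]),(s["force"]-F0)@bayT(P)[0],round(s["width"],2),round(s["time_s"],2))
F0=env.read_state()["force"]
print(env.move_l(T(-190,0,16),q,rate=80,f_stop=8)); st("down")
for x in (-150,-120,-90,-60,-30,0):
    hit=env.move_l(T(x,0,16),q,rate=60,f_stop=18); st((x,hit))
    if hit: break
cv2.imwrite("pics/side5.png",viewer.camera("side"));cv2.imwrite("pics/sc5.png",viewer.camera("scene"))
im,S,s=snap("wrist","w5.png"); print(repr(S))
E
python3 push.py; python3 -c "
import cv2
a=cv2.imread('pics/sc5.png')[150:310,180:400];cv2.imwrite('pics/sc5c.png',cv2.resize(a,None,fx=3.5,fy=3.5,interpolation=2))
a=cv2.imread('pics/side5.png')[190:320,240:400];cv2.imwrite('pics/side5c.png',cv2.resize(a,None,fx=4,fy=4,interpolation=2))"
```

```text
trail [array([-165.69 ,  -11.851,   38.   ]), array([-165.679,   12.916,   38.   ])]
False
down [-190.082    0.318   96.396] [1.02  0.546 0.846] 17.76 17.99
(-150, False) [-149.77    -0.152   95.892] [ 0.933 -0.969  0.851] 18.27 18.81
(-120, False) [-119.608    0.042   96.042] [ 1.188 -0.792  0.594] 18.3 19.46
(-90, False) [-89.567  -0.086  95.946] [ 0.809 -0.107  1.208] 18.03 20.11
(-60, False) [-59.625  -0.169  95.949] [ 0.907 -0.661  0.757] 18.39 20.76
(-30, False) [-29.699  -0.544  95.851] [-0.407 -0.557  0.937] 17.88 21.41
(0, False) [ 0.079 -0.1   95.99 ] [0.507 0.108 1.219] 18.08 22.06
(array([542.924,  57.203,  96.009]), array([ 0.657,  0.754, -0.   ,  0.   ]))
```

View pics/sc5c.png

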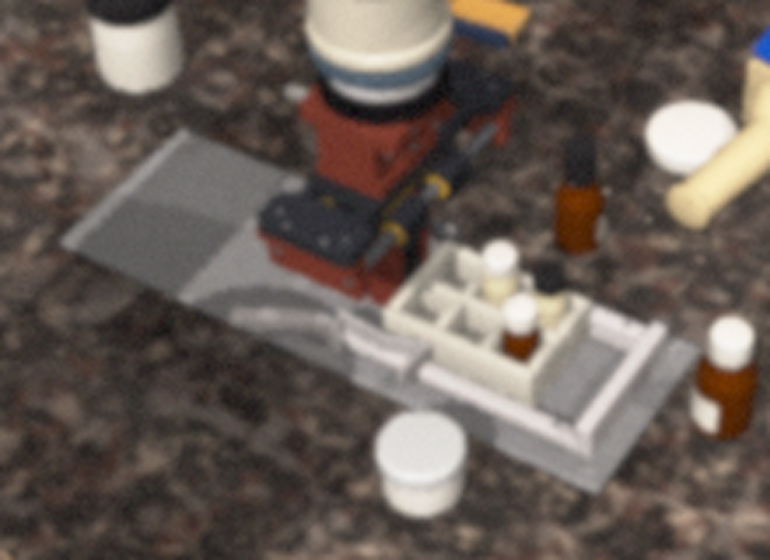

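View pics/side5c.png

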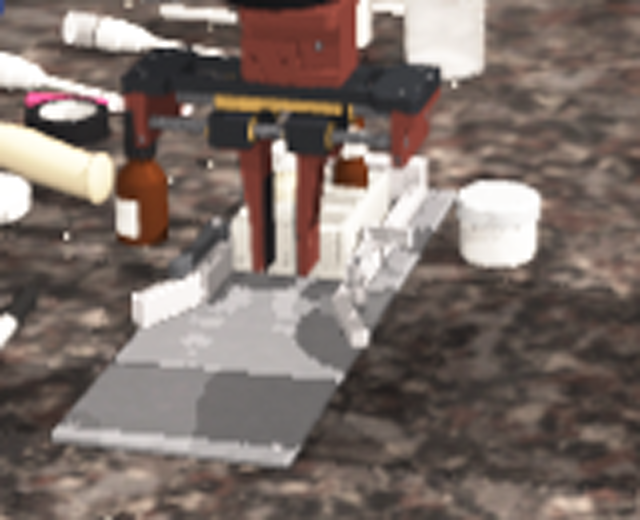

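```bash
cat > push2.py <<'E'
from h import *
q=quat()
def T(x,y,tz): return b2w(P,[x,y,tz+env.tips_ahead])
def st(m): 
    s=env.read_state(); print(m,w2b(P,s["tool_pos"]),s["force"]@bayT(P)[0],round(s["width"],2),round(s["time_s"],2))
for x in (20,28,34,38,42,46,50):
    hit=env.move_l(T(x,0,16),q,rate=40,f_stop=22); st((x,hit))
    if hit: break
env.hold(0.2); st("hold")
cv2.imwrite("pics/side6.png",viewer.camera("side"));cv2.imwrite("pics/sc6.png",viewer.camera("scene"))
a=cv2.imread('pics/sc6.png')[150:310,180:400];cv2.imwrite('pics/sc6c.png',cv2.resize(a,None,fx=3.5,fy=3.5,interpolation=2))
E
python3 push2.py
```

```text
(20, False) [19.913  0.137 96.045] [-1.456  0.672  0.312] 18.36 22.86
(28, False) [28.104  0.107 96.028] [-0.872  0.367 -0.555] 18.11 23.21
(34, False) [34.133  0.054 96.005] [-0.35   0.125  0.413] 18.24 23.51
(38, False) [38.18  -0.094 96.002] [0.283 0.287 0.326] 17.91 23.76
(42, False) [38.794 -0.26  96.053] [-26.329   1.883   3.079] 18.06 24.01
(46, False) [39.369 -0.211 96.13 ] [-51.041   4.093   5.411] 18.0 24.26
(50, False) [39.89  -0.266 96.148] [-75.696   4.708   7.349] 17.99 24.51
hold [39.873 -0.225 96.162] [-74.932   5.786   7.941] 17.77 24.71
```

View pics/sc6c.png

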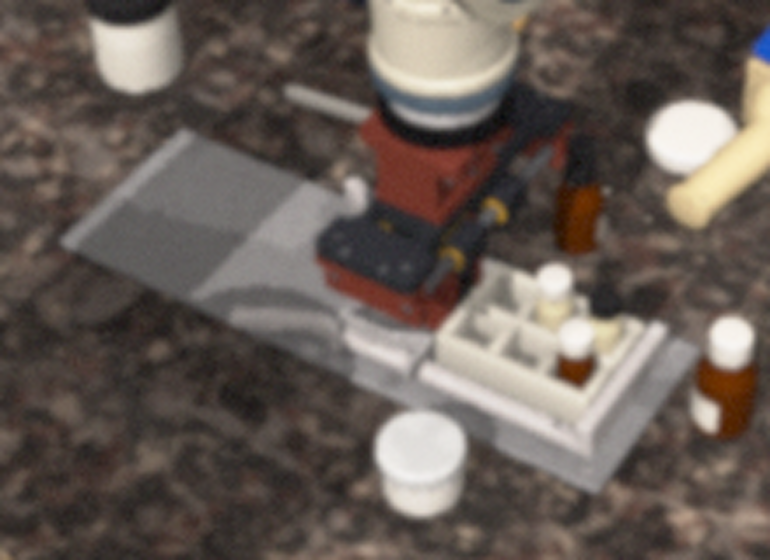

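```bash
cat > ret.py <<'E'
from h import *
q=quat()
def T(x,y,tz): return b2w(P,[x,y,tz+env.tips_ahead])
env.move_l(T(15,0,16),q,rate=50); env.move_l(T(15,0,120),q,rate=150)
env.reach(T(60,-20,220),q)
im,S,s=snap("wrist","w7.png"); print(repr(S),s["time_s"])
cv2.imwrite("pics/side7.png",viewer.camera("side"));a=viewer.camera("scene");cv2.imwrite("pics/sc7.png",a)
a=a[150:310,180:400];cv2.imwrite('pics/sc7c.png',cv2.resize(a,None,fx=3.5,fy=3.5,interpolation=2))
E
python3 ret.py
```

```text
(array([530.925,  -5.203, 299.545]), array([ 0.658,  0.753, -0.   , -0.   ])) 27.025
```

View pics/w7.png

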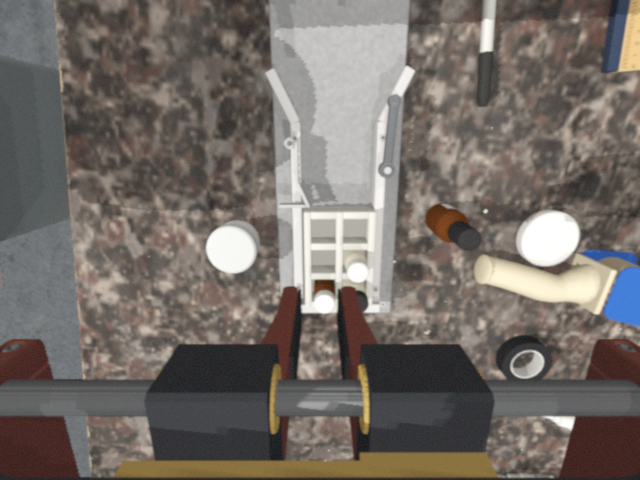

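View pics/sc7c.png

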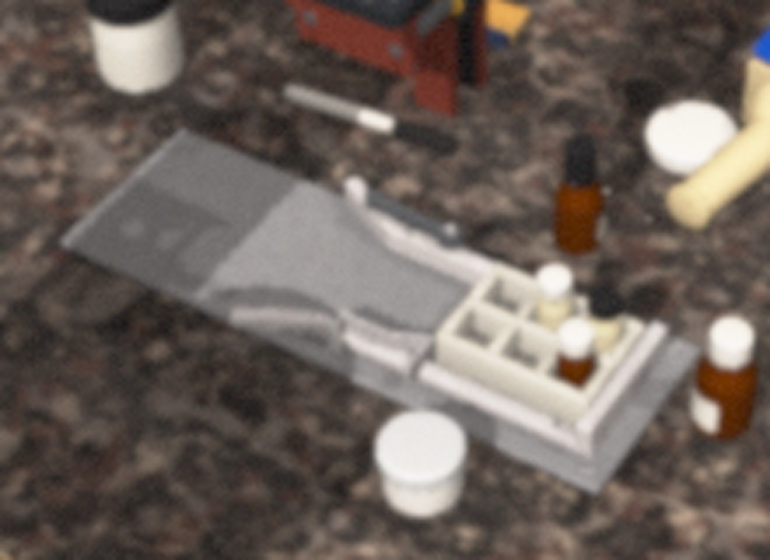

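```bash
python3 -c "
import cv2
a=cv2.imread('pics/w7.png')[60:330,260:430];cv2.imwrite('pics/w7c.png',cv2.resize(a[100:220],None,fx=4.5,fy=4.5,interpolation=2))"
```

```text
(no output)
```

View pics/w7c.png

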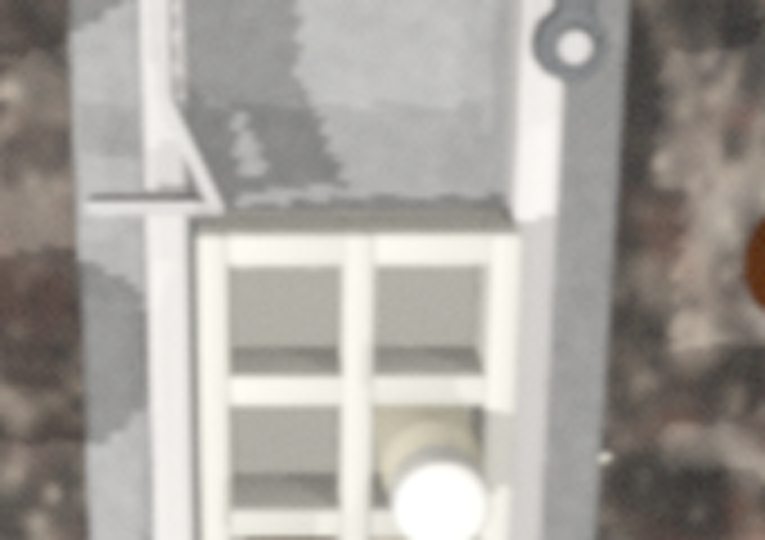

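Run:
```python
from h import *
S=(np.array([530.925,-5.203,299.545]),np.array([.658,.753,0,0])/np.hypot(.658,.753))
f=lambda u,z:w2b(P,atz("wrist",np.array(u)/4.5+[260,160],z,S))
print("nose",f((222,209),30),"trail top",f((197,234),38),f((520,234),38),"base",f((200,207),8),"pivot",f((573,47),36.5))
a=f((573,47),36.5);b=w2b(P,atz("wrist",(395,99),36.5,S));d=b-a;print("arm",np.arctan2(-d[0],-d[1]))
for n in("lead",):print(n,w2b(P,atz("wrist",(303,311),38,S)))
s=env.read_state();print(s["time_s"],s["force"])
```

```text
nose [ 45.836 -29.101  30.   ] trail top [ 49.842 -34.438  38.   ] [49.972 36.66  38.   ] base [ 49.616 -34.942   8.   ] pivot [ 9.72  46.328 36.5  ]
arm 1.6235193486516588
lead [158.929 -36.883  38.   ]
27.175 [-0.692  0.258  0.322]
```

View pics/side7.png

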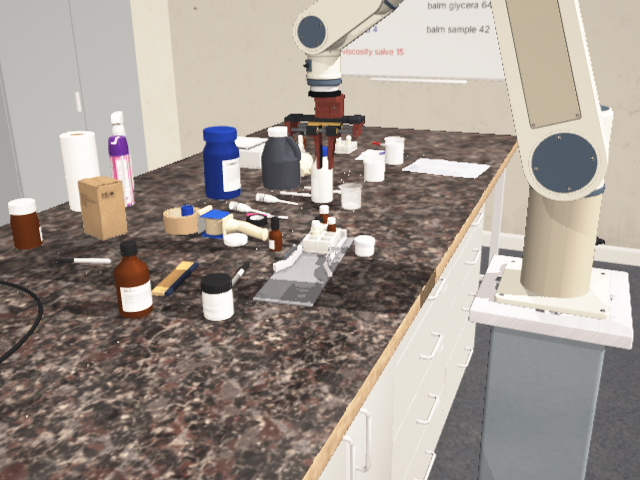

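```bash
python3 -c "
from station import workorder
workorder.sign_off()"
```

```text
the job is handed in; nothing more can be done
```

The rack is loaded against the end stop with the catch closed behind it, and I handed the job in at about 27 s. All measurements below are from the wrist camera.

**What I did**
- Swung the stop arm back with the closed fingers.
- Gripped the rack by its sides to centre and square it, and drew it to the mouth.
- Pushed its trailing end home with two fingers, then backed off and lifted clear.

**Last checks**

| Check | Measured | Required |
|---|---|---|
| Stop arm angle | 1.62 rad | at least 1.5 |
| Rack trailing edge | x ≈ 50, so centre ≈ 102 mm | 99.5 to 103 mm |
| Rack centre, y | about +1 mm | 0 ±1.5 mm |
| Catch nose | (45.8, -29.1) mm, behind the rack | at rest (46, -29) |

The three vials are standing in the rack. The bystanders I could see in the pictures appear unmoved, and the gripper was clear with wrist force near zero.

**What disagreed or went less well**
- **Push force:** the last push against the end stop rose to about 75 N at the wrist. My 22 N stop was measured afresh at each step, so it did not add up across steps. This stayed under the 120 N limit and was carried by the fingertips.
- **Catch force:** I saw no clear 5 N rise as the rack passed the catch, so I judged the catch closed from the pictures only.
- **Camera readings:** an early two-view height for the arm tip was about 4 mm low. One trailing-edge reading before the push was about 10 mm off. The rack's leading edge read x ≈ 159 where the stop is at 155. I trusted the trailing edge and the contact with the stop instead.

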